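Row of carved capitals on the low shelf

ROBOT

A 7-joint arm with a two-finger parallel gripper is mounted at the origin on a cart in front of the work surface, level with it; the furniture and walls round the work are solid. World frame = base frame: x ahead of the robot, y to its left, z up, the work surface at z = 0. Lengths are in m, angles in rad, forces in N, time in s.
With the tool pointing down it reaches from about 0.4 to 0.875 m from the base axis. Payload 4.4 kg.
Tool frame: the origin (TCP) lies midway between the tips of the shut fingers; the grasp point (between the pads) lies env.grip_depth behind it (env.grip_depth is the distance from the TCP to the grasp point, in m); z points along the fingers, y is the line along which they close (so a half turn about z gives the same grasp; the last joint's range is limited). The gripper opens to 85 mm and grips with 20 to 120 N. Pads are 22 mm wide; open, the fingers measure 114 mm over their backs; the gripper's body (76 mm by 85 mm) begins 54 mm behind the grasp point. The pads swing forward as they close: fully open they stand 13 mm farther back than shut.
Start: joints at [1.164, 0.628, 0.038, 1.517, -0.027, 0.996, -0.02], TCP at [0.217, -0.613, 0.231] pointing down, gripper open.
Joint ranges: [-3.06, 3.06], [-0.37, 2.12], [-1.25, 1.32], [0.18, 2.47], [-1.1, 4.24], [0.23, 1.98], [-2.94, 2.94]. Speed limits (rad/s): [2.57, 2.57, 3.14, 3.14, 3.14, 3.14, 3.14].

INTERFACE

Orientations are given as a unit quaternion [x, y, z, w].
In Python, from plant import env, viewer, spotter gives the robot as it stands. Calls block until the motion is done:
- env.movep(position, orientation): joint-space move of the TCP to a pose.
- env.move_linear(position, rot=None, speed=0.15): straight line of the TCP; rot=None keeps the orientation; speed is the mean speed in m/s.
- env.goto_joints(angles): joint-space move.
- env.gripper_open() and env.close_gripper(grip_force=None): open the fingers fully, or close them until they stop; grip_force is the grip in N (None keeps the last).
- env.wait(seconds).
- env.ik(position, orientation): joint angles nearest the present ones, or None.
- env.observe(): the state.
- viewer.camera(name): name is "scene" or "side" or "wrist"; returns the picture (400x640x3 uint8, red, green, blue); there is no depth.
- viewer.calibration(name): a dict with "K" (3x3 intrinsics, pixels), "k1" (the pictures are not rectified: a ray, as slopes to the right and down, at radius r is drawn at 1 + k1 r^2 times it, then the intrinsics apply), "R" (3x3) and "t" (3): a world point X has camera coordinates R X + t; the wrist camera has in their place "tool_from_camera" (4x4, takes a point from camera to tool coordinates, whose origin is the TCP and whose axes are the flange's). Camera axes: x right, y down, z forward; pixel columns grow to the right and rows downward; lengths in m; the calibration is good to about 2 mm. A picture is of the moment at which its call begins: read the wrist's pose just before it. calibration takes no time and is no camera call.
A pose or a line that the arm cannot do raises env.MotionError and nothing moves.
- env.job_done(): hands the job in; it is judged then, once.
Trained networks look in the newest picture that a camera, given by its name, has taken for a name from the list of things; names that differ only in an ending like _2 or _b are one class to them, and where a whole thing is asked for, a point or a joint stands for the part that bears it (a point fixed in the world has none). Each returns a list of dicts, best first, with "conf" (0 to 1); they miss things now and then, are a little off and sometimes report something else, mostly with a low value. They report only what shows in the picture. A call takes as long as a camera call. They do not tell look-alikes from the thing itself.
- spotter.boxes_of(camera, target): "point" ([column, row] in pixels, amid what is visible of it).
The state is a dict: "t": time; "joints": joint angles; "qd": joint speeds; "effort": joint torques, N m; "ee_pos": TCP position; "tcp_rot": TCP orientation; "ft_force": force on the tool from outside, world axes, zero at the start; "ft_torque": the same for the moment, N m; "opening": opening from 0.0 (shut) to 1.0 (fully open); "grasp_force": force on a finger pad.
Only numpy, scipy, OpenCV 4.12 (cv2) and the standard library are available. Lean on these libraries where they do the work, as an engineer would, in place of code of your own. Each camera call takes 0.05 s, during which the arm holds its last target. There are 200 camera calls.

TASK

Stand the two carved capitals from the bench in front of the low plank shelf upright on that shelf, one on either side of the capital that already stands there, so that the three make one straight row along the middle of the board. Leave a gap of about 30 mm between the heads of neighbours, do not shift the capital that already stands there, and leave the spare one at the back of the bench alone.

Things in the scene. Friction and masses are not known exactly. Their poses are not given: they have to be found in the camera images.
- shelf: low wooden plank shelf fixed to the bench: board 130 mm deep and 380 mm long, its flat top 50 mm above the bench, with a 12 mm thick lip along the back edge that stands 10 mm above the board. Origin: centre of the footprint, at bench level; x points from front to back, y along the length (to the left seen from the robot), z up. The row runs along y at x = 0
- cap_standing_center (a point): carved stone capital (spool shape: round foot 53 mm across and 12 mm high, waist 42 mm, wider round head 60 mm across from 31 mm up to the top at 58 mm), 60 x 60 x 58 mm, about 0.2 kg, upright on its foot; this one already stands on the shelf's board, at x = 0 of the shelf and within 30 mm of its middle along y, loose; the point is on its upright axis at half height, 29 mm above its foot; z is its upright axis, its yaw does not matter
- cap_a_center (a point): carved stone capital (spool shape: round foot 53 mm across and 12 mm high, waist 42 mm, wider round head 60 mm across from 31 mm up to the top at 58 mm), 60 x 60 x 58 mm, about 0.2 kg, upright on its foot; one of the two, all alike, that stand on the bench in front of the shelf, on the robot's side (another, fixed far back by the wall, is a bystander), loose; the point is on its upright axis at half height, 29 mm above its foot; z is its upright axis, its yaw does not matter
- cap_b_center (a point): carved stone capital (spool shape: round foot 53 mm across and 12 mm high, waist 42 mm, wider round head 60 mm across from 31 mm up to the top at 58 mm), 60 x 60 x 58 mm, about 0.2 kg, upright on its foot; the other of the two that stand on the bench in front of the shelf, loose; the point is on its upright axis at half height, 29 mm above its foot; z is its upright axis, its yaw does not matter
Not all that is in view belongs to the job. Leave any turquoise look-alike of the part that bears cap_b_center alone.

How it is judged:
At the end, for the whole second after the job is handed in: Both bench capitals stand upright (8 degrees), released and at rest on the board within 18 mm of its middle line (x = 0), one each side of the standing one, centres 74 to 108 mm from its centre and over 146 mm apart; the standing one is upright, within 15 mm of its start (x of cap_a_center in the frame of shelf between -0.018 and 0.018 m and z of cap_a_center in the frame of shelf between 0.072 and 0.086 m and angle between each of cap_a_center, cap_b_center, cap_standing_center's own z axis and vertical below 0.15 rad and horizontal distance between cap_a_center and cap_standing_center between 0.074 and 0.108 m and linear speed of each of cap_a, cap_b below 0.02 m/s and contact force between each of cap_a, cap_b and the fingers below 0.1 N and x of cap_b_center in the frame of shelf between -0.018 and 0.018 m and z of cap_b_center in the frame of shelf between 0.072 and 0.086 m and horizontal distance between cap_b_center and cap_standing_center between 0.074 and 0.108 m and horizontal distance between cap_a_center and cap_b_center above 0.146 m and distance of cap_standing_center from where it was at the start of the episode below 0.015 m); the robot touches nothing.
It fails at once if the capital that already stood on the shelf is knocked over or off its place (distance of cap_standing_center from where it was at the start of the episode above 0.03 m or angle between cap_standing_center's own z axis and vertical above 0.5 rad).
It also fails if it takes over 45 s, if anything falls off the work surface, if the arm or the gripper's body presses on something with over 40 N, if the wrist force passes 120 N, or if a joint passes its speed limit or range.

## Working session

There is one attempt and no reset: what is moved stays moved. The work goes in short steps, each a Python script; the robot and the scene stay as the last script left them, time stands still between calls to the robot, and variables do not carry over. Pictures are saved under pics/ and viewed, at most 10 in all, crops included, and the job is handed in when it is done.

```bash
mkdir -p pics; ls
cat > h.py <<'E'
import numpy as np, cv2
from plant import env, viewer, spotter
def ray(cam,px,pose=None):
    c=viewer.calibration(cam);K=np.array(c["K"]);D=np.array([c["k1"],0,0,0,0],float)
    u=cv2.undistortPoints(np.array([[px]],float),K,D)[0,0];d=np.array([u[0],u[1],1.])
    R=np.array(c["R"]);t=np.array(c["t"]);return -R.T@t,R.T@d
def atz(cam,px,z):
    o,d=ray(cam,px);return o+d*(z-o[2])/d[2]
def proj(cam,X):
    c=viewer.calibration(cam);R=np.array(c["R"]);t=np.array(c["t"])
    return cv2.projectPoints(np.atleast_2d(np.array(X,float)),cv2.Rodrigues(R)[0],t,np.array(c["K"]),np.array([c["k1"],0,0,0,0],float))[0][:,0]
E
python3 - <<'E'
from h import *
ims=[]
for c in("scene","side"):
    im=viewer.camera(c);cv2.imwrite(f"pics/{c}0.png",im[:,:,::-1])
    for n in("cap_a_center","cap_standing_center","shelf"):
        for b in spotter.boxes_of(c,n):
            z=.029 if n[4]=='a' else .079 if n[:3]=='cap' else .05
            print(c,n,np.round(b["point"],1),round(b["conf"],2),atz(c,b["point"],z).round(3))
    print(c,np.round(ray(c,[320,200]),2))
print(env.grip_depth,env.observe()["tcp_rot"],env.observe()["t"])
E
```

```text
pics
scene cap_a_center [388.7 186.5] 0.88 [0.482 0.024 0.029]
scene shelf [329.3 177. ] 0.79 [0.593 0.135 0.05 ]
scene [[-0.06  0.7   0.62]
 [ 0.62 -0.51 -0.6 ]]
side cap_a_center [322.9 175.5] 0.47 [ 0.484 -0.011  0.029]
side cap_standing_center [272.2 169.1] 0.84 [0.619 0.085 0.079]
side shelf [282.4 195.1] 0.67 [0.573 0.191 0.05 ]
side [[ 0.42  1.05  0.45]
 [ 0.06 -0.9  -0.43]]
0.0187 [ 9.85516251e-01  1.69580961e-01 -1.75621157e-05 -1.26674465e-04] 0.4
```

View pics/scene0.png

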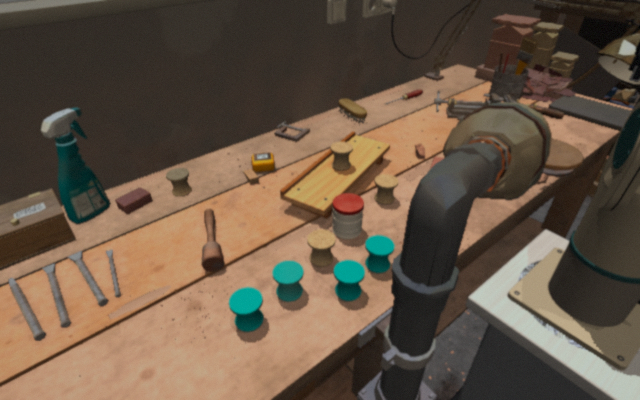

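View pics/side0.png

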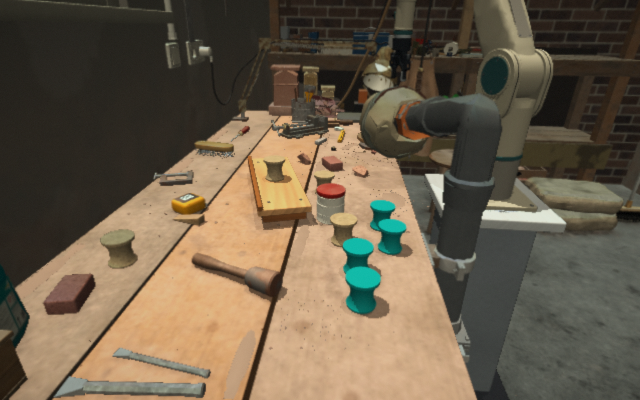

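Pale stone capitals in the scene view: bench (386,188) and (321,247), on the shelf (342,155), and the spare at the back (178,179). The possible confusions are four turquoise ones at (247,309), (288,281), (349,280) and (379,253), plus a red-lidded can at (348,215). I choose (386,188) and (321,247) and check them in a close crop.

Run:
```python
from h import *
im=cv2.imread("pics/scene0.png")[125:275,270:430]
cv2.imwrite("pics/crop1.png",cv2.resize(im,None,fx=4,fy=4,interpolation=cv2.INTER_CUBIC))
for p,z in(((386,180),.058),((321,239),.058),((342,148),.108),((348,203),.08),((379,243),.058),((349,270),.058),((288,270),.058)):print(p,atz("scene",p,z).round(3))
for p,z in(((344,219),.058),((325,177),.058),((274,162),.108),((330,190),.08)):print('side',p,atz("side",p,z).round(3))
print(viewer.calibration("wrist"))
```

```text
(386, 180) [0.479 0.041 0.058]
(321, 239) [0.415 0.313 0.058]
(342, 148) [0.611 0.076 0.108]
(348, 203) [0.45  0.203 0.08 ]
(379, 243) [0.328 0.228 0.058]
(349, 270) [0.313 0.328 0.058]
(288, 270) [0.388 0.419 0.058]
side (344, 219) [0.415 0.318 0.058]
side (325, 177) [0.473 0.073 0.058]
side (274, 162) [0.609 0.107 0.108]
side (330, 190) [0.452 0.213 0.08 ]
{'K': array([[310.27313399,   0.        , 323.81664176],
       [  0.        , 310.27313399, 198.02317382],
       [  0.        ,   0.        ,   1.        ]]), 'k1': -0.05102912382857077, 'tool_from_camera': array([[-9.43308171e-04, -9.53412494e-01, -3.01668240e-01,
         7.74838977e-02],
       [ 9.99999512e-01, -9.87734856e-04, -5.26723667e-06,
         4.48623671e-04],
       [-2.92946386e-04, -3.01668097e-01,  9.53412960e-01,
        -1.43328177e-01],
       [ 0.00000000e+00,  0.00000000e+00,  0.00000000e+00,
         1.00000000e+00]])}
```

View pics/crop1.png

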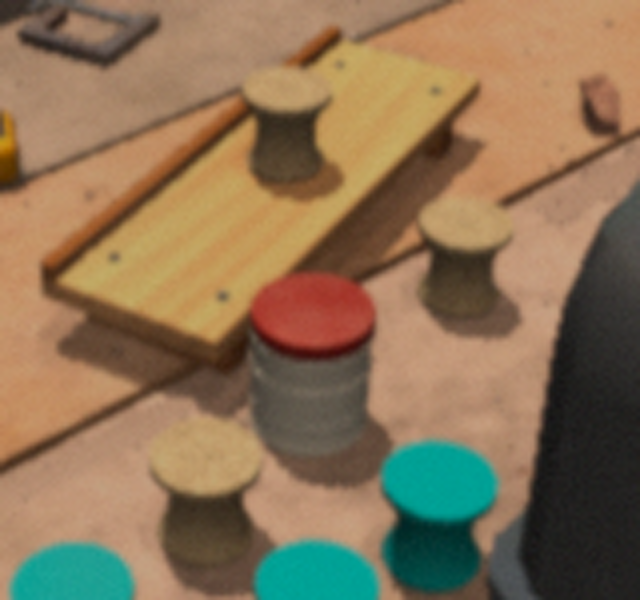

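The crop confirms pale stone capitals at scene (386,181) and (321,240), and the standing one at (341,147). The red-lidded can is between them, and the turquoise ones are left alone. Next I look from above with the wrist camera.

```bash
cat >> h.py <<'E'
from scipy.spatial.transform import Rotation as Rn
def quat(yaw):  # tool x at world azimuth yaw, z down
    x=np.array([np.cos(yaw),np.sin(yaw),0]);z=np.array([0,0,-1.]);return Rn.from_matrix(np.c_[x,np.cross(z,x),z]).as_quat()
def wshot(name):
    s=env.observe();im=viewer.camera("wrist");cv2.imwrite(f"pics/{name}.png",im[:,:,::-1])
    T=np.eye(4);T[:3,:3]=Rn.from_quat(s["tcp_rot"]).as_matrix();T[:3,3]=s["ee_pos"]
    T=T@np.array(viewer.calibration("wrist")["tool_from_camera"]);np.save(f"pics/{name}.npy",T);return im,T
def watz(T,px,z):
    c=viewer.calibration("wrist");u=cv2.undistortPoints(np.array([[px]],float),np.array(c["K"]),np.array([c["k1"],0,0,0,0],float))[0,0]
    d=T[:3,:3]@np.array([u[0],u[1],1]);o=T[:3,3];return o+d*(z-o[2])/d[2]
E
python3 - <<'E'
from h import *
for y in(-np.pi/2,0,np.pi/2):
    q=env.ik([.5,.2,.3],quat(y));print(y,None if q is None else np.round(q,2))
for y in (0,):
    env.movep([.36,.16,.32],quat(y));im,T=wshot("w1")
    for n in("cap_a_center","cap_standing_center"):
        for b in spotter.boxes_of("wrist",n):print(n,np.round(b["point"]),round(b["conf"],2),watz(T,b["point"],.029).round(3),watz(T,b["point"],.079).round(3))
s=env.observe();print(s["t"],s["ee_pos"].round(3) if hasattr(s["ee_pos"],'round') else s["ee_pos"])
E
```

```text
-1.5707963267948966 [ 0.23  0.57 -1.06  1.72  0.54  1.17  2.17]
0 [-0.19  0.41 -0.35  1.73  0.16  1.03 -2.17]
1.5707963267948966 [ 0.05  0.47 -0.72  1.72  0.35  1.08 -0.78]
cap_a_center [419.  65.] 0.66 [0.483 0.034 0.029] [0.477 0.049 0.079]
3.3333 [0.36 0.16 0.32]
```

View pics/w1.png

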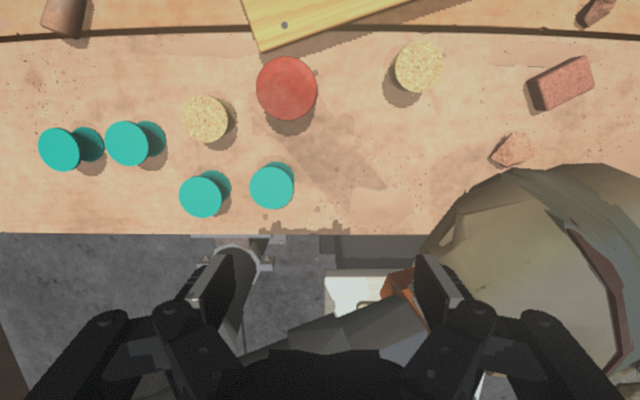

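The wrist view shows B's head at (205,119), A's at (419,66), the can at (286,88), and the shelf's near-left corner at (262,50). Next I move forward to see the whole shelf.

Run:
```python
from h import *
T=np.load("pics/w1.npy")
for p in((205,119),(419,66),(262,52)):print(watz(T,p,.058).round(4))
env.movep([.54,.12,.36],quat(0));im,T=wshot("w2")
for n in("cap_a_center","cap_standing_center"):
  for b in spotter.boxes_of("wrist",n):print(n,np.round(b["point"]),round(b["conf"],2),watz(T,b["point"],.079).round(3))
print(env.observe()["t"])
```

```text
[0.4163 0.3112 0.058 ]
[0.4789 0.0425 0.058 ]
[0.4948 0.2335 0.058 ]
cap_a_center [372. 192.] 0.78 [0.49  0.052 0.079]
cap_standing_center [365.  97.] 0.95 [0.62  0.067 0.079]
4.2583
```

View pics/w2.png

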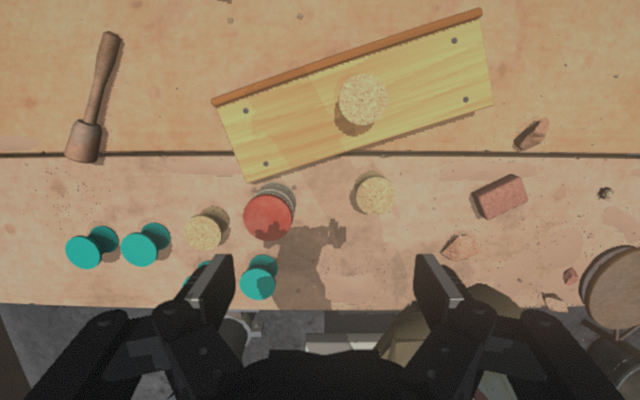

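The view shows the standing head at (362,99), A at (375,195) and B at (205,232). The board's front corners are at (248,182) and (493,105), and its screws at (246,111), (266,163), (454,41) and (465,100).

Run:
```python
from h import *
T=np.load("pics/w2.npy")
for n,p,z in(("st",(362,99),.108),("A",(375,195),.058),("B",(205,232),.058),("can",(268,217),.08)):print(n,watz(T,p,z).round(4))
fl,fr,s1,s2,s3,s4=[watz(T,p,.05)[:2] for p in((248,182),(493,105),(246,111),(266,163),(454,41),(465,100))]
bl,br=[watz(T,p,.06)[:2] for p in((212,102),(481,11))]
for a,b in((fl,fr),(s1,s3),(s2,s4),(bl,br),(fl,bl),(fr,br)):
    d=b-a;print(np.linalg.norm(d).round(4),np.degrees(np.arctan2(d[1],d[0])).round(1))
print(np.mean([fl,fr,bl,br],0),np.mean([s1,s2,s3,s4],0))
print(atz("scene",(341.5,147),.108),atz("side",(274,162),.108))
```

```text
st [0.6173 0.074  0.108 ]
A [0.4795 0.0437 0.058 ]
B [0.4186 0.3072 0.058 ]
can [0.4526 0.202  0.08  ]
0.3733 -72.3
0.2999 -72.0
0.2991 -72.3
0.3753 -72.2
0.1231 18.7
0.1238 17.8
[0.61305975 0.0766402 ] [0.6098572  0.07586243]
[0.61551547 0.0730682  0.108     ] [0.60918084 0.10736146 0.108     ]
```

```bash
cat >> h.py <<'E'
ST=np.array([.6160,.0737]);PS=np.radians(107.8);UY=np.array([np.cos(PS),np.sin(PS)]);UX=np.array([UY[1],-UY[0]])
def st(m):
    s=env.observe();print(m,"t",round(s["t"],2),np.round(s["ee_pos"],4),"open",round(float(s["opening"]),3),"g",np.round(s["grasp_force"],1),"F",np.round(s["ft_force"],1))
def P(xy,z):return [float(xy[0]),float(xy[1]),z]
def pick(xy,yaw):
    env.gripper_open();env.movep(P(xy,.20),quat(yaw));env.move_linear(P(xy,.02),speed=.15);st("at")
    env.close_gripper(40);st("closed");env.move_linear(P(xy,.24),speed=.15);st("up")
E
python3 - <<'E'
from h import *
for y in(PS,PS-np.pi):
  for p in([.479,.043,.02],[.4165,.311,.02],P(ST+.09*UY,.07),P(ST-.09*UY,.07),P(ST-.09*UY,.24)):
    q=env.ik(p,quat(y));print(None if q is None else np.round(q,2))
pick((.479,.043),PS)
E
```

```text
[ 0.25  0.84 -0.61  2.12  1.04  0.52 -0.85]
[-0.31  0.86 -0.6   2.02  0.93  0.56 -1.27]
[ 0.16  0.92 -0.81  1.75  0.86  0.87 -0.74]
[ 0.43  0.96 -0.82  1.65  0.85  0.93 -0.41]
[ 0.49  0.77 -0.95  1.51  0.66  1.2  -0.26]
[-0.29  0.78  0.22  2.13 -0.58  0.28 -2.41]
[-0.95  0.83  0.4   2.03 -0.77  0.43 -2.79]
[-0.45  0.79  0.22  1.76 -0.27  0.62 -2.89]
[-0.05  0.81  0.04  1.66 -0.05  0.67 -2.82]
[-0.05  0.61  0.04  1.53 -0.03  1.01 -2.83]
at t 7.23 [0.4793 0.0432 0.0204] open 1.001 g 0.0 F [ 0.8 -0.6  0.7]
closed t 7.62 [0.4791 0.0428 0.0209] open 0.666 g 40.7 F [-1.8 -1.4  7.7]
up t 9.24 [0.4785 0.0428 0.2393] open 0.668 g 42.9 F [-0.1  0.7 -2.3]
```

```bash
cat >> h.py <<'E'
def place(xy):
    env.move_linear(P(xy,.24),speed=.15);env.move_linear(P(xy,.10),speed=.12);st("above")
    for z in(.075,.073,.0715,.070):
        env.move_linear(P(xy,z),speed=.04);st(z)
        if env.observe()["ft_force"][2]>0:break
    env.gripper_open();env.wait(.2);env.move_linear(P(xy,.24),speed=.12);st("clear")
E
python3 - <<'E'
from h import *
place(ST-.09*UY)
pick((.4165,.311),PS)
E
```

```text
above t 11.87 [ 0.6442 -0.0118  0.1009] open 0.665 g 42.9 F [ 0.4  0.3 -2.1]
0.075 t 12.64 [ 0.6436 -0.0118  0.0751] open 0.662 g 42.9 F [ 0.3 -0.2 -1.3]
0.073 t 12.89 [ 0.6435 -0.012   0.073 ] open 0.664 g 42.9 F [ 0.5  0.2 -1.3]
0.0715 t 13.14 [ 0.6435 -0.012   0.0714] open 0.668 g 42.9 F [ 0.3  0.4 -1.7]
0.07 t 13.39 [ 0.6437 -0.0121  0.0711] open 0.665 g 43.3 F [-2.  -0.2  5.1]
clear t 15.56 [ 0.6431 -0.0122  0.2391] open 0.997 g 0.0 F [-0.1  0.4 -0.5]
at t 18.6 [0.4169 0.3114 0.0206] open 0.999 g 0.0 F [-0.3  0.8  0. ]
closed t 19.01 [0.417  0.3112 0.0211] open 0.651 g 40.7 F [-0.2 -2.3  7.3]
up t 20.62 [0.4162 0.3106 0.2392] open 0.648 g 42.6 F [ 0.4  0.1 -2.5]
```

Run:
```python
from h import *
a=viewer.camera("scene")[60:280,220:460,::-1];b=viewer.camera("side")[60:280,200:440,::-1]
cv2.imwrite("pics/held.png",cv2.resize(np.vstack([np.hstack([a,b])]),(800,367),interpolation=cv2.INTER_CUBIC))
print(proj("scene",[P(ST-.09*UY,.108),P(ST,.108)]),env.observe()["t"])
```

```text
[[357.14049751 133.69669981]
 [341.20142562 147.00823118]] 20.725
```

View pics/held.png

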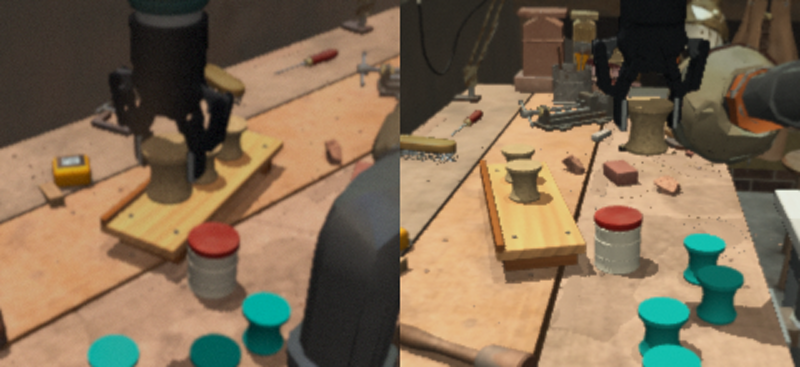

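B is held upright, with its head at about scene (320,145), and A stands behind the standing capital on the board. I check B's offset in the grip from those pixels.

Run:
```python
from h import *
print(proj("scene",[P((.4162,.3106)+k*UY,.277) for k in(-.015,0,.015)]),proj("side",[P((.4162,.3106)+k*UY,.277) for k in(-.015,0,.015)]))
T=np.eye(4)
im,T=wshot("w3")
print([ (np.round(b["point"]),round(b["conf"],2)) for b in spotter.boxes_of("wrist","cap_a_center")])
a=cv2.imread("pics/held.png")[110:220,90:260];b=im[200:400,160:490,::-1]
cv2.imwrite("pics/chk.png",np.vstack([cv2.resize(a,(510,330),interpolation=cv2.INTER_CUBIC),cv2.resize(b,(510,250))]))
```

```text
[[325.46167262 143.43960353]
 [321.03387674 146.89764192]
 [316.47731956 150.4561268 ]] [[346.17635074 117.61504583]
 [348.39983108 119.32187644]
 [350.70430911 121.09056662]]
[]
```

View pics/chk.png

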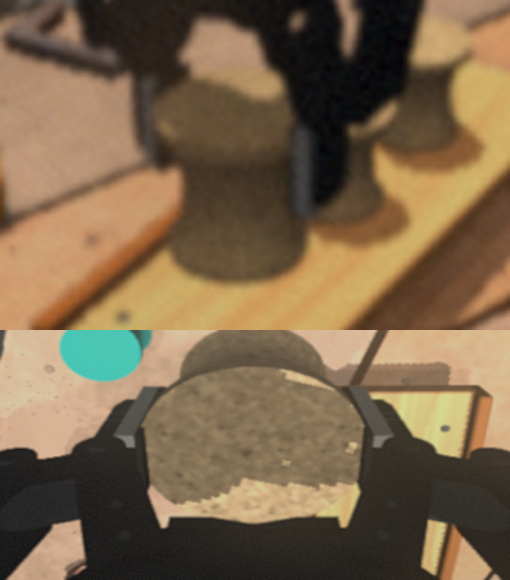

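The head is centred between the pads. From below, its disc in the wrist picture spans rows 229–355, with the centre near (323,292).

Run:
```python
from h import *
T=np.load("pics/w3.npy");e=np.array(env.observe()["ee_pos"])
c=(watz(T,(323,229),.277)+watz(T,(323,355),.277))/2
d=c[:2]-e[:2];oy=float(d@UY);print("off y,x",oy,d@UX, np.linalg.norm(watz(T,(323,229),.277)-watz(T,(323,355),.277)))
if abs(oy)<.015: place(ST+(.09-oy)*UY)
```

```text
off y,x 0.0015021985166053025 1.4403311336160917e-05 0.059101803068680674
above t 23.82 [0.5895 0.1583 0.1008] open 0.655 g 42.6 F [ 1.  -0.1 -2.1]
0.075 t 24.6 [0.589  0.1581 0.075 ] open 0.648 g 42.6 F [ 1.1  0.  -1.7]
0.073 t 24.85 [0.5889 0.1579 0.073 ] open 0.649 g 42.6 F [-0.7  0.2 -0.6]
0.0715 t 25.1 [0.5889 0.1579 0.0714] open 0.644 g 42.6 F [ 0.5 -0.3 -1.5]
0.07 t 25.35 [0.5891 0.1579 0.0711] open 0.654 g 42.9 F [-1.8 -0.9  7. ]
clear t 27.52 [0.5886 0.1577 0.2392] open 1.001 g 0.0 F [-0.8 -1.   0.4]
```

Offset 1.5 mm and head diameter 59 mm, so it was well held. Both are placed, and I now check from above.

Run:
```python
from h import *
env.movep([.54,.12,.36],quat(0));im,T=wshot("w4");print(env.observe()["t"])
cv2.imwrite("pics/fin.png",cv2.resize(im[0:200,190:510,::-1],(800,500),interpolation=cv2.INTER_CUBIC))
```

```text
28.9167
```

View pics/fin.png

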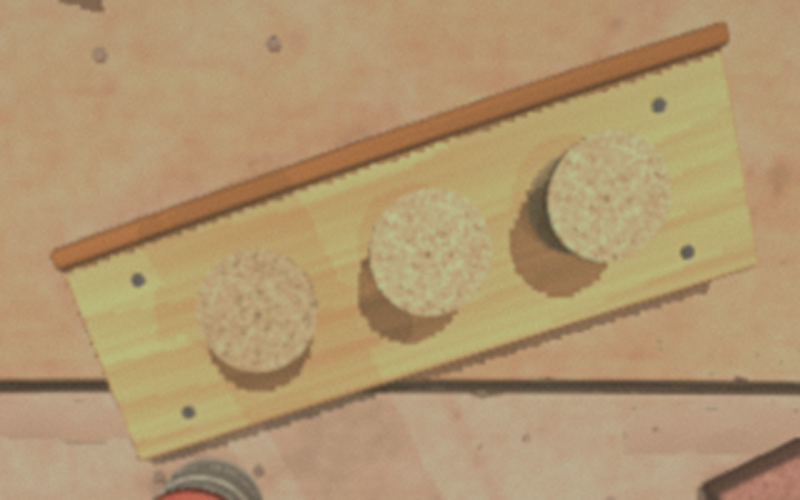

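The three heads appear at crop (258,312), (431,252) and (608,197), upright in one row on the board. I measure the spacing and hand in if it fits.

Run:
```python
from h import *
T=np.load("pics/w4.npy")
L,C,R=[watz(T,(190+x/2.5,y/2.5),.108)[:2] for x,y in((258,312),(431,252),(608,197))]
M=np.array([.613,.0766])
for p in(L,C,R):print(p.round(4),"shelf xy",((p-M)@UX).round(4),((p-M)@UY).round(4))
dl,dr=np.linalg.norm(L-C),np.linalg.norm(R-C);print(dl,dr,np.linalg.norm(C-ST))
if .08<dl<.102 and .08<dr<.102 and max(abs((p-M)@UX) for p in(L,C,R))<.012: print(env.job_done())
```

```text
[0.588  0.1578] shelf xy 0.001 0.085
[0.6168 0.0726] shelf xy 0.0024 -0.005
[ 0.6431 -0.0121] shelf xy 0.0015 -0.0937
0.08995477288931299 0.08870158899804882 0.0013653387818679961
the job is handed in; nothing more can be done
None
```

The job is handed in: both bench capitals stand upright on the shelf at 90 mm and 89 mm from the standing one (about 30 mm between heads), within 3 mm of the middle line, and the standing one has not measurably moved; no verdict came back.

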